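Start the gel run on the power supply

ROBOT

A 6-joint arm with a two-finger parallel gripper is mounted at the origin on the work surface. World frame = base frame: x ahead of the robot, y to its left, z up, the work surface at z = 0. Lengths are in m, angles in rad, forces in N, time in s.
With the tool pointing down it reaches from about 0.275 to 1 m from the base axis. Payload 8.4 kg.
Tool frame: the origin (TCP) lies on the centre line of the jaws, within the pads' length; the fingertips stand 14 mm ahead of it and the grasp point (between the pads) lies 5 mm behind it; z points along the fingers, y is the direction in which the jaws open and shut (so a half turn about z gives the same grasp; the last joint's range is limited). The gripper opens to 85 mm and grips with 20 to 120 N. Pads are 22 mm wide; open, the fingers measure 114 mm over their backs; the gripper's body (76 mm by 85 mm) begins 54 mm behind the grasp point. The pads swing forward as they close: fully open they stand 13 mm farther back than shut.
Start: joints at [-1.128, 0.353, 1.633, -0, 1.155, -0.002], TCP at [0.269, -0.564, 0.245] pointing down, gripper open.
Joint ranges: [-2.63, 2.63], [-0.92, 2.1], [0.06, 2.66], [-1.3, 4.44], [0, 2.69], [-3.02, 3.02]. Speed limits (rad/s): [2.22, 2.22, 2.79, 3.14, 3.14, 3.14].

INTERFACE

Orientations are given as a unit quaternion [w, x, y, z].
In Python, from workcell import state, eyes, env, finder gives the robot as it stands.
- The arm moves only by the tool play_rows, never from a script. Its argument "moves" is a list that holds one entry, the list of rows, each a list of 6 numbers: the shift along the tool's x, y, z normalised to -1 to 1, where 1 is 30 mm, then the turn, a rotation vector about the tool's x, y, z normalised to -1 to 1, where 1 is 8 degrees. A call has 1 to 20 rows; each row shifts and turns the pose as measured when the row begins, along the tool's axes as they then stand; what a row does not reach is not made up. A row lasts 1/8 s, in which the tool goes at most 62.5 mm and 10.7 degrees, less where a joint would pass 70% of its speed; a pose out of reach is approached as far as the arm can. A call with a number of a shift or a turn outside -1 to 1 is refused whole. A call with a gripper value outside its range is refused whole. "fingers" is the opening, from 0 (shut) to 1 (fully open), set as the call begins (left out, the last holds). The fingers move at their own pace and stop on an object; "newtons" is the grip in N (left out, the last holds). Time passes only in rows, so rows that do not move let the fingers close. It gives the time, the measured TCP pose, the force and the opening at its end, in the units of the state.
- state(): the state, without advancing time (a new reading comes with each control period).
- eyes.snapshot(name): name is "scene" or "top" or "wrist"; returns the picture (400x640x3 uint8, blue, green, red); there is no depth.
- eyes.get_calibration(name): a dict with "fx", "fy", "cx", "cy" (pixels), "R" (3x3) and "t" (3): a world point X has camera coordinates R X + t. Camera axes: x right, y down, z forward; pixel columns grow to the right and rows downward; lengths in m; the calibration is good to about 2 mm. A picture is of the moment at which its call begins: read the wrist's pose just before it. get_calibration takes no time and is no camera call; for the wrist camera it gives the pose at the moment of the call.
- env.close_job(): hands the job in, once; it reports no verdict.
Trained networks look in the newest picture that a camera, given by its name, has taken for a name from the list of things; names that differ only in an ending like _2 or _b are one class to them, and where a whole thing is asked for, a point or a joint stands for the part that bears it (a point fixed in the world has none). Each returns a list of dicts, best first, with "score" (0 to 1); they miss things now and then, are a little off and sometimes report something else, mostly with a low value. They report only what shows in the picture. A call takes as long as a camera call. They do not tell look-alikes from the thing itself.
- finder.find_in(camera, thing): "box" ([centre column, centre row, width, height] in pixels, round what is visible of it).
- finder.outline_of(camera, thing): "mask" (400x640 bool, what is visible of it) and "box" ([centre column, centre row, width, height] in pixels, round what is visible of it).
The state is a dict: "clock": time; "q": joint angles; "joint_velocities": joint speeds; "tau": joint torques, N m; "tool_pos": TCP position; "eef_rot": TCP orientation; "contact_force": force on the tool from outside, world axes, zero at the start; "wrist_torque": the same for the moment, N m; "width": finger opening in m.
Only numpy, scipy, OpenCV 4.12 (cv2) and the standard library are available. Lean on these libraries where they do the work, as an engineer would, in place of code of your own. Each camera call takes 0.05 s, during which the arm holds its last target. There are 200 camera calls.

TASK

Start the gel run on the cream power supply: press the yellow key (select) fully down and let it spring back up, then press the green key (start) fully down and let it spring back up. Do not press the red stop key, and leave the blue tube rack beside the unit where it stands.

Things in the scene. Friction and masses are not known exactly. Their poses are not given: they have to be found in the camera images.
- yellow_key_top (a point): Centre of the top face of the yellow key, a round cap 36 mm across in a grey round collar 52 mm across, on the flat top of the cream power supply. Released, it is about 108 mm above the bench, 11 mm above the collar. It goes straight down 7 mm against a spring (starts at 1.5 N, fully down at 5 N on a rigid stop) and springs back by itself. This point moves with the key.
- green_key_top (a point): Centre of the top face of the green key; size, height and spring as the yellow key. The three keys stand in one row, 80 mm between centres, in an order that changes. The power supply is a fixed box 240 x 290 mm, 85 mm high, turned up to 20 degrees about the vertical. This point moves with the key.
- red_key_top (a point): Centre of the top face of the red stop key; size, height and spring as the yellow key. Not to be pressed. Nothing near stands higher than the keys: beside the power supply, opposite the tube rack, is a tip box (yellow top, 52 mm high), and on its far side a clear gel tank (78 mm high).
- tube_rack: A loose solid blue tube rack, 75 x 110 mm and 40 mm high (its tubes to 46 mm), standing on the bench at one side of the power supply. Origin: centre of its underside; z up.
Mind the look-alikes: they are no part of the job. Of the things like the tube_rack, leave any that is brown or turquoise; of the rest the larger one is meant.

How it is judged:
On the way, in this order (a step that is already met when the one before it is completed fails the run):
1. the yellow key is pressed down (by more than 4.5 mm) while the green key is up (distance of yellow_key_top from where it was at the start of the episode above 0.0045 m and distance of green_key_top from where it was at the start of the episode below 0.002 m), for 0.05 s.
2. the yellow key has come back up (within 2 mm), the green key still up (distance of each of yellow_key_top, green_key_top from where it was at the start of the episode below 0.002 m), for 0.05 s.
3. the green key is pressed down (by more than 4.5 mm) while the yellow key is up (distance of green_key_top from where it was at the start of the episode above 0.0045 m and distance of yellow_key_top from where it was at the start of the episode below 0.002 m), for 0.05 s.
At the end, for the whole second after the job is handed in: All three keys are released and back up (within 2 mm), and the tube rack stands upright (within 10 degrees), at rest and within 20 mm of where it was (all of step 2 and distance of red_key_top from where it was at the start of the episode below 0.002 m and distance of tube_rack from where it was at the start of the episode below 0.02 m and angle between tube_rack's own z axis and vertical below 0.17 rad and linear speed of tube_rack below 0.02 m/s); the robot touches nothing.
It fails at once if the red stop key is pressed (by more than 3 mm) (distance of red_key_top from where it was at the start of the episode above 0.003 m).
It fails at once if the tube rack is pushed by more than 20 mm (distance of tube_rack from where it was at the start of the episode above 0.02 m).
It also fails if it takes over 32 s, if anything falls off the work surface, if the arm or the gripper's body presses on something with over 40 N, if the wrist force passes 120 N, or if a joint passes its speed limit or range.

## Working session

There is one attempt and no reset: what is moved stays moved. The work goes in short steps, Python scripts to look and compute and a tool call to move; the robot and the scene stay as the last step left them, time stands still between calls to the robot, and variables do not carry over. Pictures are saved under pics/ and viewed, about 8 in all and at most 12, crops included, and the job is handed in when it is done.

Besides the shell and the picture viewer there is one more tool, called after "Call:" as a command line: name --argument value ..., lists and objects as JSON in quotes. play_rows: Moves the arm, as the interface text tells. Scaled input: -1 to 1 covers 30 mm each way for a shift and 8 degrees each way for a turn. Its arguments: {"type":"object","properties":{"moves":{"type":"array","items":{"type":"array","items":{"type":"array","items":{"type":"number"}}}},"fingers":{"type":"number"},"newtons":{"type":"number"}},"required":["moves"]}

```bash
mkdir -p pics; python3 - <<'E'
from workcell import state, eyes, env, finder
import cv2,numpy as np
s=state();print(s['clock'],s['tool_pos'],s['eef_rot'],s['width'])
for n in ['top','scene']:
    im=eyes.snapshot(n);cv2.imwrite(f'pics/{n}0.png',im)
    for t in ['yellow_key_top','green_key_top','red_key_top','tube_rack']:
        print(n,t,[(np.round(d['box']).tolist(),round(d['score'],2)) for d in finder.find_in(n,t)][:4])
E
```

```text
0.0 [ 0.26872231 -0.56377431  0.24458381] [-6.61700652e-04  9.75370053e-01  2.20573791e-01 -1.55617248e-04] 0.08532794853448808
top yellow_key_top [([221.0, 210.0, 22.0, 21.0], 0.93)]
top green_key_top [([179.0, 197.0, 24.0, 21.0], 0.86), ([220.0, 209.0, 26.0, 18.0], 0.38)]
top red_key_top [([264.0, 221.0, 21.0, 22.0], 0.66)]
top tube_rack [([375.0, 139.0, 64.0, 55.0], 0.89), ([368.0, 210.0, 64.0, 56.0], 0.84), ([388.0, 283.0, 53.0, 46.0], 0.71), ([451.0, 208.0, 46.0, 37.0], 0.69)]
scene yellow_key_top [([404.0, 207.0, 17.0, 20.0], 0.83)]
scene green_key_top [([452.0, 219.0, 24.0, 22.0], 0.82)]
scene red_key_top [([361.0, 194.0, 18.0, 17.0], 0.58)]
scene tube_rack [([262.0, 223.0, 69.0, 57.0], 0.95), ([228.0, 286.0, 78.0, 74.0], 0.92), ([262.0, 175.0, 45.0, 34.0], 0.84), ([178.0, 215.0, 48.0, 35.0], 0.74)]
```

View pics/top0.png

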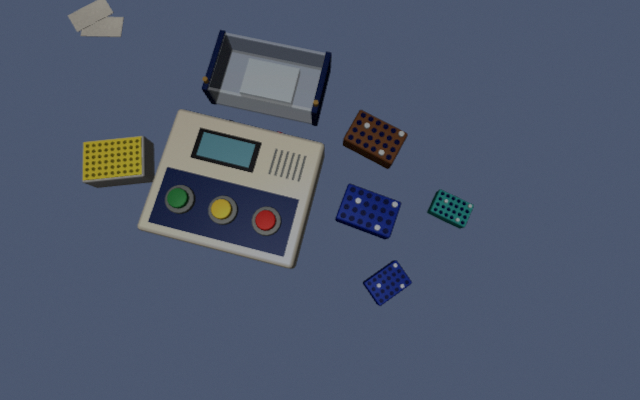

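```bash
cat > h.py <<'E'
from workcell import state, eyes, env, finder
import cv2,numpy as np
from scipy.spatial.transform import Rotation as Ro
def px2w(cam,u,v,z):
    c=eyes.get_calibration(cam);R=np.array(c['R']);t=np.array(c['t'])
    d=R.T@np.array([(u-c['cx'])/c['fx'],(v-c['cy'])/c['fy'],1]);o=-R.T@t
    return o+d*(z-o[2])/d[2]
def tool(p,tgt=None):
    s=state();q=s['eef_rot'];R=Ro.from_quat([q[1],q[2],q[3],q[0]]).as_matrix()
    return R.T@(np.array(p)-s['tool_pos'])
E
python3 - <<'E'
from h import *
for n,P in [('top',dict(y=(221,210),g=(179,197),r=(264,221),rack=(368,210))),('scene',dict(y=(404,207),g=(452,219),r=(361,194)))]:
    for k,(u,v) in P.items(): 
        p=px2w(n,u,v,.108 if k!='rack' else .04);print(n,k,p.round(4),tool(p).round(4))
E
```

```text
top y [0.5518 0.1205 0.108 ] [ 0.5499 -0.4963  0.1373]
top g [0.5731 0.1953 0.108 ] [ 0.6013 -0.5547  0.1373]
top r [0.5343 0.0451 0.108 ] [ 0.5018 -0.4358  0.1373]
top rack [ 0.5689 -0.1425  0.04  ] [ 0.4522 -0.2515  0.2052]
scene y [0.565 0.121 0.108] [ 0.562  -0.4911  0.1373]
scene g [0.5778 0.2019 0.108 ] [ 0.6084 -0.5586  0.1373]
scene r [0.5473 0.0443 0.108 ] [ 0.5131 -0.4294  0.1373]
```

The top picture shows green at (179,197), yellow at (221,210) and red at (265,220). Rack candidates are large blue (368,210), small blue (388,283), brown (375,139) and turquoise (451,208). The large blue one is meant, and it must not be touched. I'll move above yellow with the fingers shut, staying high.

Call:
play_rows --moves '[[[0.92,-0.82,0,0,0,0],[0.92,-0.82,0,0,0,0],[0.92,-0.82,0,0,0,0],[0.92,-0.82,0,0,0,0],[0.92,-0.82,0,0,0,0],[0.92,-0.82,0,0,0,0],[0.92,-0.82,0,0,0,0],[0.92,-0.82,0,0,0,0],[0.92,-0.82,0,0,0,0],[0.92,-0.82,0,0,0,0],[0.92,-0.82,0,0,0,0],[0.92,-0.82,0,0,0,0],[0.92,-0.82,0,0,0,0],[0.92,-0.82,0,0,0,0],[0.92,-0.82,0,0,0,0],[0.92,-0.82,0,0,0,0],[0.92,-0.82,0,0,0,0],[0.92,-0.82,0,0,0,0]]]' --fingers 0

```text
clock: 2.75
tool_pos: [0.5357, 0.066, 0.2474]
eef_rot: [0.003, 0.976, 0.219, 0.003]
contact_force: [0.8, 0.1, -0.1]
width: 0.0002
```

```bash
python3 - <<'E'
from h import *
s=state();print(s['clock'],s['tool_pos'],s['eef_rot'],s['width'])
im=eyes.snapshot('wrist');cv2.imwrite('pics/w1.png',im)
for t in ['yellow_key_top','green_key_top','red_key_top']:
    for d in finder.outline_of('wrist',t)[:2]:
        v,u=np.nonzero(d['mask']);b=d['box']
        p=px2w('wrist',u.mean(),v.mean(),.108);q=px2w('wrist',b[0],b[1],.108)
        print(t,round(d['score'],2),np.round(b),u.mean().round(),v.mean().round(),p.round(4),q.round(4),tool(p).round(4))
E
```

```text
2.75 [0.53568284 0.06595723 0.24742415] [0.00272667 0.97582361 0.21851809 0.0032682 ] 0.00015680473656105377
yellow_key_top 0.86 [265. 145.  44.  45.] 266.0 142.0 [0.559  0.1231 0.108 ] [0.5566 0.1226 0.108 ] [ 0.0433 -0.0415  0.1394]
yellow_key_top 0.39 [502. 226. 124. 117.] 501.0 222.0 [ 0.5822 -0.0835  0.108 ] [ 0.58  -0.086  0.108] [-0.0243  0.1551  0.1402]
green_key_top 0.98 [180.  77.  57.  52.] 180.0 77.0 [0.5751 0.1977 0.108 ] [0.575  0.1979 0.108 ] [ 0.0915 -0.103   0.1389]
red_key_top 0.6 [343. 204.  46.  45.] 342.0 201.0 [0.5397 0.0442 0.108 ] [0.5377 0.0423 0.108 ] [-0.0053  0.0199  0.1392]
```

View pics/w1.png

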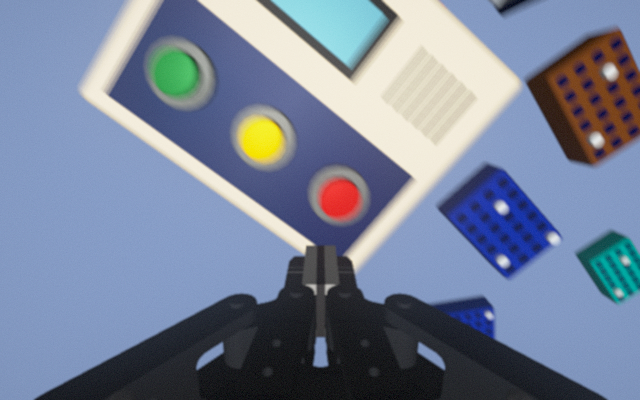

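The wrist view shows green at (177,73), yellow at (262,139) and red at (340,199), with the fingers shut. The networks sit slightly off the cap tops, so I'll refine by colour.

```bash
cat >> h.py <<'E'
def caps(im):
    h=cv2.cvtColor(im,cv2.COLOR_BGR2HSV);out={}
    for k,lo,hi,near in [('y',(22,170,120),(36,255,255),1),('g',(50,120,60),(80,255,255),1),('r',(0,170,120),(6,255,255),1)]:
        m=cv2.inRange(h,lo,hi);n,l,st,c=cv2.connectedComponentsWithStats(m)
        if n<2: continue
        i=1+np.argmax(st[1:,4]);p=px2w('wrist',*c[i],.107);out[k]=p
        print(k,c[i].round(1),st[i],p.round(4),'tool',tool(p).round(4),'units',(tool(p)/.03).round(2))
    return out
E
python3 - <<'E'
from h import *
o=caps(cv2.imread('pics/w1.png'))
print(np.linalg.norm(o['y']-o['g']),np.linalg.norm(o['y']-o['r']))
E
```

```text
y [261.7 139.3] [ 242  120   40   40 1254] [0.558  0.1241 0.107 ] tool [ 0.0454 -0.0446  0.14  ] units [ 1.51 -1.49  4.67]
g [175.5  73.2] [ 154   51   44   45 1540] [0.5758 0.201  0.107 ] tool [ 0.0943 -0.1065  0.1398] units [ 3.14 -3.55  4.66]
r [339.2 198.1] [ 321  180   38   37 1075] [0.5408 0.0474 0.107 ] tool [-0.003   0.0173  0.1402] units [-0.1   0.58  4.67]
0.07890101489435349 0.07858942931916943
```

Call:
play_rows --moves '[[[0.6,-0.6,0,0,0,0],[0.6,-0.6,0.5,0,0,0],[0.3,-0.3,0.8,0,0,0],[0,0,0.8,0,0,0],[0,0,0.5,0,0,0],[0,0,0,0,0,0],[0,0,0,0,0,0]]]'

```text
clock: 3.82
tool_pos: [0.5566, 0.1189, 0.1686]
eef_rot: [0.004, 0.976, 0.216, 0.003]
contact_force: [-0.8, -0.0, -1.0]
width: -0.0002
```

```bash
python3 - <<'E'
from h import *
s=state();print(s['clock'],s['tool_pos'],s['eef_rot'],s['contact_force'])
for p in [(.558,.124,.108),(.576,.201,.108)]:print((tool(p)/.03).round(2))
im=eyes.snapshot('wrist');cv2.imwrite('pics/w2.png',im);caps(im)
E
```

```text
3.825 [0.55661964 0.11885518 0.16861777] [0.00373081 0.97636069 0.21609233 0.00316181] [-0.80624379 -0.03459077 -0.97285054]
[ 0.1  -0.15  2.02]
[ 1.73 -2.23  2.01]
y [311.7 224.1] [ 284  198   57   54 2309] [0.5588 0.1233 0.107 ] tool [ 0.0035 -0.0036  0.0617] units [ 0.12 -0.12  2.06]
g [200.6 144.5] [ 169  115   65   61 3055] [0.5759 0.1995 0.107 ] tool [ 0.0512 -0.0655  0.0614] units [ 1.71 -2.18  2.05]
r [412.8 288. ] [ 383  274   54   33 1024] [0.5463 0.0464 0.107 ] tool [-0.0403  0.0608  0.062 ] units [-1.34  2.03  2.07]
```

View pics/w2.png

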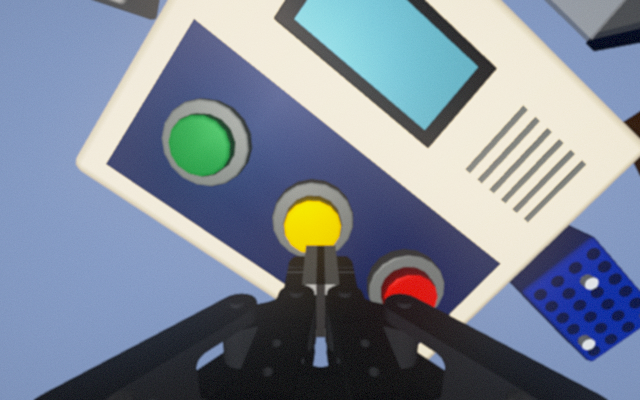

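The shut fingertips at (320,250) are nearly over the yellow cap at (312,224). I'll correct and lower to just above it.

Call:
play_rows --moves '[[[0.12,-0.13,0.4,0,0,0],[0,0,0.5,0,0,0],[0,0,0.3,0,0,0],[0,0,0,0,0,0],[0,0,0.1,0,0,0],[0,0,0.1,0,0,0]]]'

```text
clock: 4.62
tool_pos: [0.5594, 0.1243, 0.1249]
eef_rot: [0.004, 0.976, 0.216, 0.004]
contact_force: [0.1, 0.6, 1.4]
width: -0.0001
```

Call:
play_rows --moves '[[[0,0,0.1,0,0,0],[0,0,0.1,0,0,0],[0,0,0.1,0,0,0]]]'

```text
clock: 5.0
tool_pos: [0.5597, 0.1242, 0.116]
eef_rot: [0.004, 0.976, 0.216, 0.004]
contact_force: [-1.4, 0.5, 4.5]
width: 0.0004
```

Call:
play_rows --moves '[[[0,0,0.07,0,0,0],[0,0,0.07,0,0,0]]]'

```text
clock: 5.25
tool_pos: [0.5599, 0.1243, 0.1145]
eef_rot: [0.004, 0.976, 0.216, 0.005]
contact_force: [-12.5, -2.3, 35.6]
width: 0.0002
```

The key is on its rigid stop (35 N), so it is fully down. Next I'll release, rise and move over green.

Call:
play_rows --moves '[[[0,0,-0.4,0,0,0],[0,0,-0.7,0,0,0],[0,0,-0.5,0,0,0],[0.55,-0.7,0,0,0,0],[0.55,-0.7,0,0,0,0],[0.5,-0.65,0,0,0,0],[0,0,0,0,0,0],[0,0,0,0,0,0]]]'

```text
clock: 6.25
tool_pos: [0.578, 0.2025, 0.1646]
eef_rot: [0.004, 0.976, 0.216, 0.005]
contact_force: [-0.3, -0.2, 1.4]
width: -0.0001
```

```bash
python3 - <<'E'
from h import *
s=state();print(s['clock'],s['tool_pos'],s['eef_rot'],s['contact_force'])
im=eyes.snapshot('wrist');cv2.imwrite('pics/w3.png',im);caps(im)
E
```

```text
6.25 [0.57798355 0.2024536  0.16459605] [0.00400042 0.97636851 0.21600927 0.00534092] [-0.29533777 -0.24802237  1.42724951]
y [160.4  30.3] [   58     0   186    84 10441] [0.644  0.3191 0.107 ] tool [ 0.1085 -0.0786  0.0578] units [ 3.62 -2.62  1.93]
g [317.6 231.2] [ 290  208   57   49 1989] [0.5792 0.2023 0.107 ] tool [ 0.0005 -0.      0.0577] units [ 0.02 -0.    1.92]
```

View pics/w3.png

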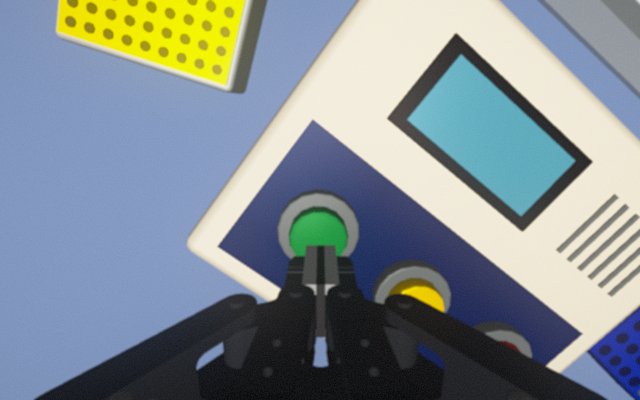

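Green is at (318,231), directly under the fingertips, and the other caps are clear. I'll lower and press.

Call:
play_rows --moves '[[[-0.05,0,0.4,0,0,0],[0,0,0.5,0,0,0],[0,0,0.2,0,0,0],[0,0,0,0,0,0],[0,0,0.1,0,0,0],[0,0,0.1,0,0,0],[0,0,0.1,0,0,0],[0,0,0.1,0,0,0]]]'

```text
clock: 7.3
tool_pos: [0.5765, 0.1996, 0.1165]
eef_rot: [0.004, 0.977, 0.215, 0.005]
contact_force: [-2.1, -0.6, 3.5]
width: 0.0
```

Call:
play_rows --moves '[[[0,0,0.07,0,0,0],[0,0,0.07,0,0,0]]]'

```text
clock: 7.55
tool_pos: [0.5767, 0.1996, 0.1145]
eef_rot: [0.004, 0.977, 0.215, 0.005]
contact_force: [-11.5, -4.0, 32.5]
width: 0.0001
```

Green is on its stop too. Release and retreat.

Call:
play_rows --moves '[[[0,0,-0.4,0,0,0],[0,0,-0.8,0,0,0],[0,0,-0.9,0,0,0],[0,0,-0.9,0,0,0],[0,0,-0.9,0,0,0],[-0.5,0.3,-0.9,0,0,0],[-0.8,0.3,0,0,0,0],[-0.8,0.3,0,0,0,0],[0,0,0,0,0,0],[0,0,0,0,0,0]]]'

```text
clock: 8.8
tool_pos: [0.5304, 0.1495, 0.2638]
eef_rot: [0.004, 0.977, 0.215, 0.008]
contact_force: [0.0, -0.0, -0.2]
width: -0.0
```

```bash
python3 - <<'E'
from h import *
s=state();print(s['clock'],s['tool_pos'],s['contact_force'])
im=eyes.snapshot('scene');a=cv2.imread('pics/scene0.png')
c=np.hstack([cv2.resize(x[150:310,180:500],None,fx=1.25,fy=1.25) for x in (a,im)]);cv2.imwrite('pics/cmp.png',c)
for t in ['yellow_key_top','green_key_top','red_key_top','tube_rack']:
    print(t,[np.round(d['box']).tolist() for d in finder.find_in('scene',t)][:2])
E
```

```text
8.8 [0.53039174 0.14950735 0.26384779] [ 0.01167082 -0.02664053 -0.22234979]
yellow_key_top [[406.0, 207.0, 21.0, 19.0]]
green_key_top [[452.0, 219.0, 24.0, 21.0]]
red_key_top [[362.0, 192.0, 15.0, 16.0]]
tube_rack [[229.0, 286.0, 77.0, 74.0], [260.0, 222.0, 68.0, 60.0]]
```

View pics/cmp.png

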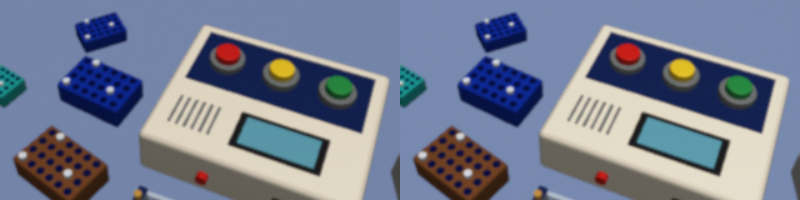

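Before (left) and after (right) match: all three caps are up and the rack hasn't moved. Handing in.

```bash
python3 -c "
from workcell import env
env.close_job()"
```

```text
the job is handed in; nothing more can be done
```

I pressed the yellow key and then the green key with the shut fingertips. Each went down to its rigid stop, with 36 N on yellow and 33 N on green, and each was released. The arm then rose clear, and I handed the job in at about 9 s of the 32 s allowed.

**Last checks:** the before and after scene pictures match. All three caps are up, and the large blue rack and its neighbours are where they were. The contact force is about 0 N. I never went near the red key.

**Not checked or disagreed:**
- **Yellow coming back up:** I did not measure its height between the two presses. I only saw it up in the pictures.
- **Camera positions:** the first key positions from the scene and top cameras differed by up to 13 mm in x. The close wrist views settled it.

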